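# Draw the green chopping board for sanitising

### The job

The green chopping board still has to be sanitised: draw it by its tab out of the leaning stack, without pulling out or toppling the other boards, and set it down gently in the white drip rack, tab up, lower edge down between the front lip and the wire rest, roughly centred and leaning back squarely on the wires. Leave the other three boards leaning in their stand and do not disturb the jar, the tub and the label roll.

Things in the scene. Friction and masses are not known exactly. Their poses are not given: they have to be found in the camera images.
- green_board: Green chopping board: plate 10 mm thick, 180 wide, 110 tall, 0.15 to 0.31 kg, loose, with one finger tab (10 x 34 x 44 mm tall) on its top edge at y = +23 mm. Origin: middle of the lower edge, mid-thickness; x through the thickness, y along the width, z up the plate (tab top at z = 154). The one to move; starts directly or further behind the white one.
- green_tab (a point): Grip point in the green board's tab: mid-width, mid-thickness, at board y = 23, z = 140 mm (30 mm above the plate's top edge, 14 mm below the tab's top). Axes as the board's. Either face of the board may go to the wires. A wall shelf hangs over the back of the worktop: front edge at world x = 0.73, underside at z = 0.55 m.
- red_board: Red chopping board: plate 10 mm thick, 180 wide, 110 tall, 0.15 to 0.31 kg, loose, with one finger tab (10 x 34 x 44 mm tall) on its top edge at y = -69 mm. Origin: middle of the lower edge, mid-thickness; x through the thickness, y along the width, z up the plate (tab top at z = 154).
- yellow_board: Yellow chopping board: plate 10 mm thick, 180 wide, 110 tall, 0.15 to 0.31 kg, loose, with one finger tab (10 x 34 x 44 mm tall) on its top edge at y = +69 mm. Origin: middle of the lower edge, mid-thickness; x through the thickness, y along the width, z up the plate (tab top at z = 154).
- white_board: White chopping board: plate 10 mm thick, 180 wide, 110 tall, 0.15 to 0.31 kg, loose, with one finger tab (10 x 34 x 44 mm tall) on its top edge at y = -23 mm. Origin: middle of the lower edge, mid-thickness; x through the thickness, y along the width, z up the plate (tab top at z = 154). Always at the front of the stack.
- board_stand: Fixed steel stand, base 160 x 220 mm, holding four boards face to face, leaning 25 deg back. Floor at z = 10 mm; front lip (back at x = -45, top z = 18); back panel leans 25 deg, 80 mm long, face meets floor at x = 35. Board tops clear the panel; tabs sit 46 mm apart side by side. Origin on the worktop; x backwards (the way boards lean), y along the width, z up.
- drip_rack: Fixed white drip tray 150 x 230 mm, empty. Floor at z = 10 mm; front lip (back face x = -10, top z = 20); side rims at y = +-109, top z = 16; steel wire rest leaning 25 deg back, 88 mm long, uprights at y = +-70, wire fronts meet floor at x = 30: a 40 mm gap for a board's edge. Origin on the worktop; x backwards (the way the rest leans), y along the width, z up.
- spice_jar: Bystander: spice jar with red cap, 45 mm across, 106 mm tall, loose. Origin: centre of its underside, z up.
- lidded_tub: Bystander: clear tub with red lid, 99 x 114 x 59 mm tall, loose. Origin: underside, z up.
- label_roll: Bystander: yellow roll of labels lying flat, 72 mm across, 26 mm tall, loose. Origin: centre of its underside, z up.

How it is judged:
By the outcome, as a careful person would: the job done as asked, in the order asked, and still so for the second after the job is handed in, with the robot touching nothing.
It also fails if it takes over 40 s, if anything falls off the work surface, if the arm or the gripper's body presses on something with over 40 N, if the wrist force passes 120 N, or if a joint passes its speed limit or range.

### The arm

A 6-joint arm with a two-finger parallel gripper is mounted at the origin on a cart in front of the work surface, level with it; the furniture and walls round the work are solid. World frame = base frame: x ahead of the robot, y to its left, z up, the work surface at z = 0. Lengths are in mm, angles in rad, forces in N, time in s.
With the tool pointing down it reaches from about 350 to 975 mm from the base axis. Payload 7.1 kg.
Tool frame: the origin (TCP) lies midway between the tips of the shut fingers; the grasp point (between the pads) lies 19 mm behind it; z points along the fingers, y is the line along which they close (so a half turn about z gives the same grasp; the last joint's range is limited). The gripper opens to 88 mm and grips with 3 to 60 N. Pads are 20 mm wide; open, the fingers measure 115 mm over their backs; the gripper's body (75 mm by 178 mm) begins 61 mm behind the grasp point.
Start: joints at [-1.344, 0.423, 1.63, -0, 1.089, -0.019], TCP at [152.102, -606.193, 187.875] pointing down, gripper open.
Joint ranges: [-3, 3], [-0.9, 2.11], [0.09, 2.58], [-1.31, 4.45], [0.11, 2.69], [-2.54, 2.54]. Speed limits (rad/s): [2.39, 2.39, 3.01, 3.14, 3.14, 3.14].

### API

Orientations are given as a rotation vector (axis times angle).
In Python, from workcell import ctrl gives the robot as it stands. The module is installed in compiled form; this text tells all that it offers.
- The arm moves only by the tool servo_tool, never from a script. Its argument "increments" is a list of rows, each a list of 7 numbers: the shift along the world's x, y, z in cm, then the turn, a rotation vector about the world's x, y, z in degrees, then the opening, from -1 (shut) to 1 (fully open). A call has 1 to 20 rows; each row is the pose to reach, as a shift and turn from the pose commanded when the call began; what a row does not reach only later rows make up. A row lasts 1/12 s, in which the tool goes at most 41.7 mm and 7.16 degrees, less where a joint would pass 70% of its speed; a pose out of reach is approached as far as the arm can. A call with a gripper value outside its range is refused whole. The fingers move at their own pace and stop on an object; the grip force is fixed at half the most. Time passes only in rows, so rows that repeat a pose let the fingers close. It gives the time, the measured TCP pose, the force, the opening and the grip force at its end, in the units of the state.
- ctrl.get_obs(): the state, without advancing time (a new reading comes with each control period).
- ctrl.get_image(name): name is "scene" or "top" or "wrist"; returns a dict with "image" (480x640x3 uint8, red, green, blue), "fx", "fy", "cx", "cy" (pixels), "extrinsics" (4x4, takes a point from camera to world coordinates); the wrist camera has in their place "tool_from_camera" (4x4, takes a point from camera to tool coordinates, whose origin is the TCP and whose axes are the flange's). Camera axes: x right, y up, looking along -z (the intrinsics and any distortion apply to the point x, -y, -z); pixel columns grow to the right and rows downward; lengths in mm; the calibration is good to about 2 mm. A picture is of the moment at which its call begins: read the wrist's pose just before it. There is no depth.
- ctrl.close_job(): hands the job in; it is judged then, once.
The state is a dict: "t": time; "qpos": joint angles; "qvel": joint speeds; "joint_torque": joint torques, N m; "ee_pos": TCP position; "orientation": TCP orientation; "ft_force": force on the tool from outside, world axes, zero at the start; "moment": the same for the moment, N m; "width": finger opening in mm; "grasp_force": force on a finger pad.
Only numpy, scipy, OpenCV 4.12 (cv2) and the standard library are available. Lean on these libraries where they do the work, as an engineer would, in place of code of your own. Each camera call takes 0.05 s, during which the arm holds its last target. There are 200 camera calls.

## Working session

There is one attempt and no reset: what is moved stays moved. The work goes in short steps, Python scripts to look and compute and a tool call to move; the robot and the scene stay as the last step left them, time stands still between calls to the robot, and variables do not carry over. Pictures are saved under pics/ and viewed, at most 10 in all, crops included, and the job is handed in when it is done.

Besides the shell and the picture viewer there is one more tool, called after "Call:" by a JSON object that holds its "fn" and its "kwargs". servo_tool: Moves the arm, as the interface text tells. Its arguments: {"type":"object","properties":{"increments":{"type":"array","items":{"type":"array","items":{"type":"number"}}}},"required":["increments"]}

```bash
mkdir -p pics; cat > h.py <<'E'
import numpy as np, cv2
from workcell import ctrl
def save(name,fn):
    im=ctrl.get_image(name); cv2.imwrite('pics/'+fn,im['image'][:,:,::-1]); 
    np.savez('pics/'+fn+'.npz',**{k:np.array(v) for k,v in im.items()}); return im
E
python3 - <<'E'
from h import *
for n in ['scene','top']:
    im=save(n,n+'1.png'); print({k:v for k,v in im.items() if k!='image'})
print(ctrl.get_obs())
E
```

```text
{'fx': 617.4917843613657, 'fy': 617.4917843613657, 'cx': 335.6762285302614, 'cy': 225.9239881001402, 'extrinsics': array([[-8.91339593e-01,  3.45876530e-01, -2.93058281e-01,
         1.84917627e+02],
       [-4.52967230e-01, -6.53424169e-01,  6.06512608e-01,
         7.79440246e+02],
       [ 1.82871127e-02,  6.73354499e-01,  7.39093567e-01,
         1.00573465e+03],
       [ 0.00000000e+00,  0.00000000e+00,  0.00000000e+00,
         1.00000000e+00]])}
{'fx': 479.48286258089115, 'fy': 479.48286258089115, 'cx': 313.2877103150177, 'cy': 236.41414775914683, 'extrinsics': array([[ 1.20878952e-02,  9.89609746e-01, -1.43270489e-01,
         4.35920651e+02],
       [-9.99880060e-01,  1.33500081e-02,  7.85125253e-03,
         5.72467168e+01],
       [ 9.68233822e-03,  1.43158400e-01,  9.89652426e-01,
         1.09740680e+03],
       [ 0.00000000e+00,  0.00000000e+00,  0.00000000e+00,
         1.00000000e+00]])}
{'t': 0.1, 'qpos': array([-1.34400298e+00,  4.23774617e-01,  1.63059779e+00, -2.82259747e-05,
        1.08863630e+00, -1.89966765e-02]), 'qvel': array([ 5.45278102e-04, -1.97362067e-03, -6.46126644e-04, -2.20130642e-04,
       -1.64377715e-03, -4.00720622e-05]), 'joint_torque': array([-4.37181134e-04, -5.45616853e+01, -2.74324983e+01,  6.44992897e-02,
        1.88517227e-02, -3.68708072e-05]), 'ee_pos': array([ 151.96964713, -605.66678521,  187.17931584]), 'orientation': array([-3.11650071e+00, -3.84963031e-01,  2.69624876e-04]), 'ft_force': array([ 0.58247106,  0.82796996, -0.20217463]), 'moment': array([-0.02523658,  0.0181673 ,  0.0107353 ]), 'grasp_force': 0.0, 'width': 87.55322174039159}
```

View pics/scene1.png

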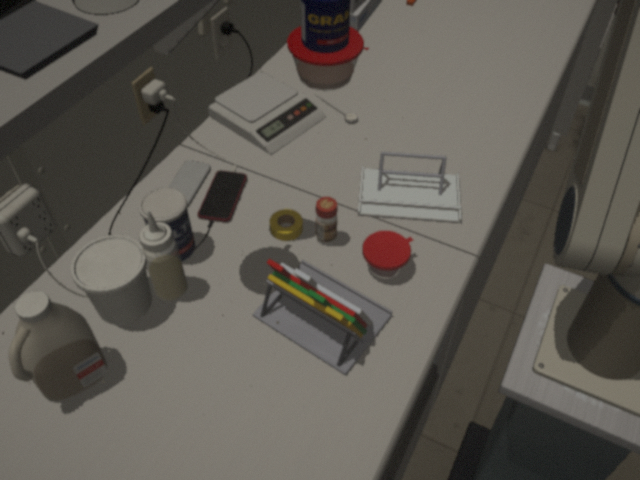

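View pics/top1.png

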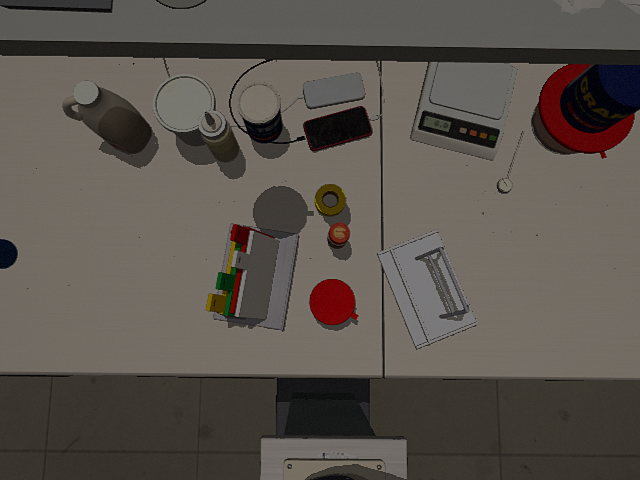

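The top view shows the stand at about (255,277) with its boards leaning left (+y). The tabs are red (240,237), white (242,260), green (226,282) and yellow (217,302). The rack is at (427,290) with its wires on the right. I'll enlarge both.

```bash
python3 - <<'E'
import cv2
im=cv2.imread('pics/top1.png')
a=im[215:345,195:305]; b=im[225:355,370:480]
c=cv2.hconcat([cv2.resize(x,None,fx=3.6,fy=3.6,interpolation=cv2.INTER_CUBIC) for x in (a,b)])
c=cv2.convertScaleAbs(c,alpha=1.2)
cv2.imwrite('pics/c1.png',c); print(c.shape)
s=cv2.imread('pics/scene1.png')[250:375,245:400]
cv2.imwrite('pics/c2.png',cv2.convertScaleAbs(cv2.resize(s,None,fx=4.8,fy=4.8,interpolation=cv2.INTER_CUBIC),alpha=1.3))
E
```

```text
(468, 792, 3)
```

View pics/c1.png

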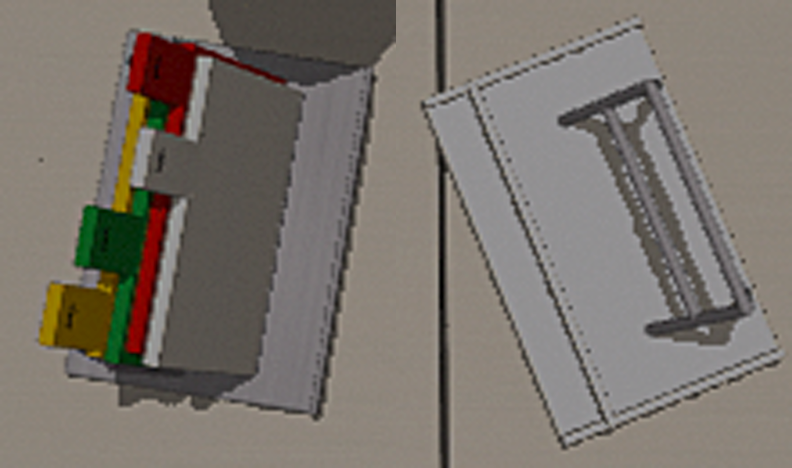

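View pics/c2.png

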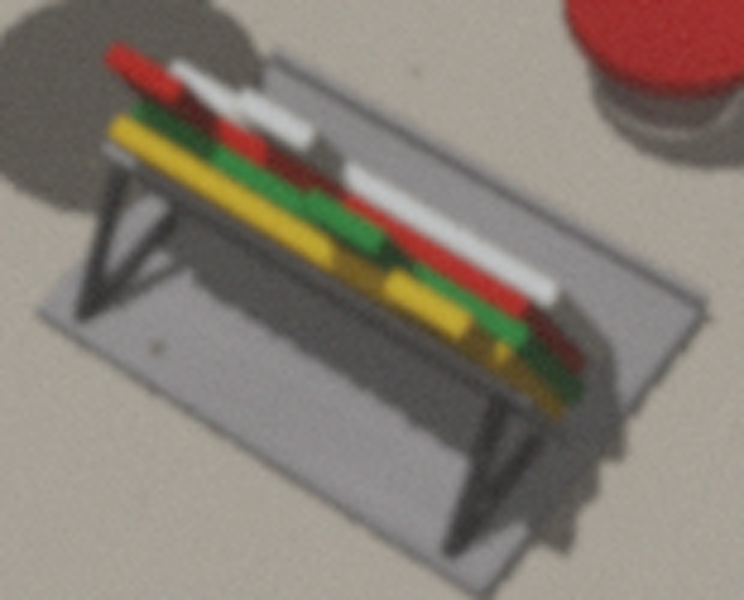

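Front to back the order is white, red, green, yellow, and the tab tops are visible. Next I'll enlarge the rack in the scene view and find its lines.

```bash
python3 - <<'E'
import cv2
s=cv2.imread('pics/scene1.png')[145:230,350:470]
cv2.imwrite('pics/c3.png',cv2.convertScaleAbs(cv2.resize(s,None,fx=6,fy=6,interpolation=cv2.INTER_CUBIC),alpha=1.1))
E
```

```text
(no output)
```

View pics/c3.png

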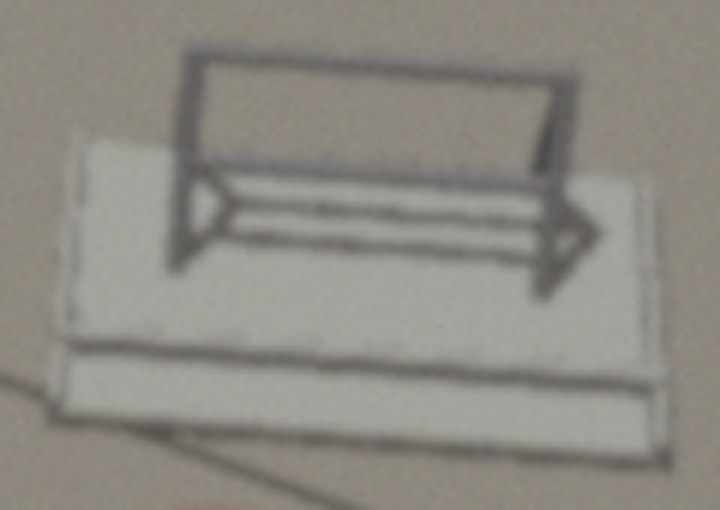

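Feet and tops of the wire rest are clear: in the scene crop the feet are at (175,268) and (541,297), the tops at (192,50) and (562,73). Next I'll fit both poses.

```bash
cat > fit.py <<'E'
from h import *
from scipy.optimize import least_squares
C={n:np.load(f'pics/{n}1.png.npz') for n in('scene','top')}
def proj(c,P):
    E=c['extrinsics']; p=(np.asarray(P)-E[:3,3])@E[:3,:3]
    return np.c_[c['cx']+c['fx']*p[:,0]/-p[:,2], c['cy']-c['fy']*p[:,1]/-p[:,2]]
def W(q,P):
    P=np.asarray(P,float); c,s=np.cos(q[2]),np.sin(q[2])
    return np.c_[q[0]+c*P[:,0]-s*P[:,1], q[1]+s*P[:,0]+c*P[:,1], P[:,2]]
def fit(P,px,q0):
    f=lambda q:np.concatenate([proj(C[n],W(q,P))-np.array(px[n]) for n in px]).ravel()
    r=least_squares(f,q0,loss='soft_l1'); return r.x,f(r.x).reshape(-1,2)
E
python3 - <<'E'
from fit import *
P=[(80,-110,8),(-80,-110,8),(-80,110,8),(80,110,8)]
px={'top':[(231.1,223.9),(298.6,234.4),(283.3,330.3),(213.9,318.3)],'scene':[(252.9,315),(302.3,261.5),(392.5,313.5),(347.1,374.6)]}
q,r=fit(P,px,[420,170,1.5]);print('stand',q,np.degrees(q[2]));print(r.round(1))
T=[(84.5,23,151.7)]
print('tab top world',W(q,T))
for n in C: print(n,proj(C[n],W(q,T)))
P=[(33,70,10),(33,-70,10),(70,70,90),(70,-70,90)]
px={'top':[(415.6,258.3),(440.6,316.7),(441.9,248.6),(466.9,309.7)],'scene':[(379.2,189.7),(440.2,194.5),(382,153.3),(443.7,157.2)]}
q,r=fit(P,px,[420,-190,-1.5]);print('rack',q,np.degrees(q[2]));print(r.round(1))
F=[(-45,-115,10),(-10,0,20),(-45,115,10),(105,115,10),(105,-115,10)]
for n in C: print(n,proj(C[n],W(q,F)).round(1))
E
```

```text
stand [499.17801417 176.56674919   1.43191255] 82.04254546273772
[[-1.1  0.4]
 [ 0.1  0.3]
 [ 0.2  0.9]
 [-1.2  2. ]
 [-0.8 -1.2]
 [-0.2 -0.1]
 [ 0.2 -0.6]
 [-0.8 -1.3]]
tab top world [[488.09746621 263.43717832 151.7       ]]
scene [[304.52046911 305.44677692]]
top [[203.9827296  277.65256201]]
rack [ 467.22475906 -181.74489435   -1.18771189] -68.05087864631857
[[ 0.4  0.7]
 [-0.3  0.3]
 [-1.5  0.5]
 [ 0.1  1.6]
 [-0.8 -0.5]
 [-1.  -0.8]
 [-0.5 -0.9]
 [ 0.1 -0.4]]
scene [[460.5 219.9]
 [409.  201.6]
 [356.8 212. ]
 [360.8 166.9]
 [457.4 173.9]]
top [[416.2 349. ]
 [411.5 294.6]
 [376.9 253. ]
 [437.1 229.6]
 [477.7 324.1]]
```

```bash
python3 - <<'E'
from fit import *
s=np.load('pics/scene1.png.npz')
d=30
P=[(80+d,-110,8),(-80+d,-110,8),(-80+d,110,8),(80+d,110,8),(84.5,23,151.7)]
px={'top':[(231.1,223.9),(298.6,234.4),(283.3,330.3),(213.9,318.3),(218.3,280.6)],'scene':[(252.9,315),(302.3,261.5),(392.5,313.5),(347.1,374.6),(317.3,294.8)]}
q,r=fit(P,px,[499,147,1.43]);print('stand',q,np.degrees(q[2]));print(r.round(1))
print('grip',W(q,[(78.6,23,139)]), 'tabtop',W(q,[(84.5,23,151.7)]))
# direct triangulation of tab top
f=lambda X:np.concatenate([(proj(C['top'],[X])-px['top'][4]).ravel(),(proj(C['scene'],[X])-px['scene'][4]).ravel()])
print('tri',least_squares(f,[490,235,150]).x)
from scipy.spatial.transform import Rotation as R
print(R.from_rotvec(ctrl.get_obs()['orientation']).as_matrix().round(3))
E
```

```text
stand [494.3560607  147.25871138   1.43454839] 82.19356815390046
[[-1.5  0.8]
 [-0.2  0.6]
 [ 0.1  1.1]
 [-1.3  2.4]
 [ 0.5 -0.2]
 [-0.6 -0.8]
 [-0.2  0.2]
 [ 0.4 -0.4]
 [-0.3 -1. ]
 [-1.8 -0.8]]
grip [[482.2451966  228.25430985 139.        ]] tabtop [[483.04657466 234.09963218 151.7       ]]
tri [480.91157308 234.4800431  151.52963034]
[[ 0.97   0.243 -0.   ]
 [ 0.243 -0.97   0.001]
 [ 0.    -0.001 -1.   ]]
```

```bash
cat > go.py <<'E'
from fit import *
from scipy.spatial.transform import Rotation as R
ST=[494.36,147.26,1.43455]; RK=[467.22,-181.74,-1.18771]
def boardR(yaw,lean): # columns board x,y,z in world
    return R.from_euler('z',yaw)*R.from_euler('y',lean)
def tool(bR): # tool z=-board z, tool y=-board x, tool x = y x z
    m=bR.as_matrix(); return R.from_matrix(np.c_[np.cross(-m[:,0],-m[:,2]),-m[:,0],-m[:,2]])
def delta(tcp,Rt):
    o=ctrl.get_obs(); Rc=R.from_rotvec(o['orientation'])
    print('shift cm',((tcp-o['ee_pos'])/10).round(2),'turn deg',np.degrees((Rt*Rc.inv()).as_rotvec()).round(2))
E
python3 - <<'E'
from go import *
b=boardR(ST[2],np.radians(25)); bz=b.as_matrix()[:,2]; o=W(ST,[(19.4,0,12.1)])[0]
g=lambda z:o+b.apply([0,23,z])
print(bz, g(124))
delta(g(205),tool(b))
E
```

```text
[0.05740221 0.41870178 0.90630779] [481.32602759 221.52321701 124.48216559]
shift cm [33.4  86.11  1.07] turn deg [-25.19  -1.38 -21.54]
```

Call:
{"fn": "servo_tool", "kwargs": {"increments": [[4,3,4,0,0,0,1],[8,6,7,0,0,0,1],[11,9,10,0,0,0,1],[14,12,13,0,0,0,1],[18,15,15,0,0,0,1],[22,19,15,0,0,0,1],[26,23,15,-2,0,-2,1],[29,27,15,-4,0,-4,1],[31,31,15,-7,0,-6,1],[33,35,15,-10,-1,-8,1],[33.4,39,15,-13,-1,-11,1],[33.4,43,15,-16,-1,-14,1],[33.4,47,15,-19,-1,-17,1],[33.4,51,15,-22,-1.2,-19,1],[33.4,55,15,-25.2,-1.4,-21.5,1],[33.4,59,15,-25.2,-1.4,-21.5,1],[33.4,63,15,-25.2,-1.4,-21.5,1],[33.4,67,15,-25.2,-1.4,-21.5,1],[33.4,71,15,-25.2,-1.4,-21.5,1],[33.4,75,15,-25.2,-1.4,-21.5,1]]}}

```text
t: 1.77
ee_pos: [483.8, 58.9, 337.5]
orientation: [2.698, -0.182, -0.041]
ft_force: [1.0, -0.1, 0.0]
width: 87.5
grasp_force: 0.0
```

Call:
{"fn": "servo_tool", "kwargs": {"increments": [[0,0,0,0,0,0,1],[0,0,0,0,0,0,1],[0,0,0,0,0,0,1],[0,0,0,0,0,0,1]]}}

```text
t: 2.1
ee_pos: [484.1, 55.7, 337.6]
orientation: [2.698, -0.185, -0.041]
ft_force: [0.5, 0.3, -0.2]
width: 87.8
grasp_force: 0.0
```

```bash
python3 - <<'E'
from go import *
b=boardR(ST[2],np.radians(25)); o=W(ST,[(19.4,0,12.1)])[0]
print(ctrl.get_obs()['qpos'],ctrl.get_obs()['ee_pos'])
delta(o+b.apply([0,23,240]),tool(b))
E
```

```text
[ 0.35672604  0.18170559  1.68783174 -0.3841267   1.49652308  2.13664139] [484.08190943  55.72945612 337.5681055 ]
shift cm [  0.39  21.44 -10.8 ] turn deg [ 0.11 -0.03  0.02]
```

```bash
cat > kin.py <<'E'
from go import *
D=[([-1.344003,.4237746,1.6305978,-.0000282,1.0886363,-.0189968],[151.97,-605.67,187.18],[-3.1165007,-.38496303,.00027]),
 ]
def fk(q,L):
    h,a0,L1,L2,d=L
    R1=R.from_euler('z',q[0]); R2=R1*R.from_euler('y',q[1]); R3=R2*R.from_euler('y',q[2])
    R5=R3*R.from_euler('z',q[3])*R.from_euler('y',q[4])
    Rt=R5*R.from_euler('z',q[5])*R.from_euler('z',np.pi/2)  # tool y offset tested
    p=R1.apply([a0,0,h])+R2.apply([0,0,L1])+R3.apply([0,0,L2])+R5.apply([0,0,d])
    return p,Rt
def ik(tcp,Rt,L,q0):
    f=lambda q:np.r_[(fk(q,L)[0]-tcp)/100,(fk(q,L)[1]*Rt.inv()).as_rotvec()]
    lo=[-3,-.9,.09,-1.31,.11,-3.5];hi=[3,2.11,2.58,4.45,2.69,3.5]
    r=least_squares(f,q0,bounds=(lo,hi));return r.x,r.cost
E
python3 - <<'E'
from kin import *
o=ctrl.get_obs(); D.append((o['qpos'],o['ee_pos'],o['orientation']))
for q,p,r in D: print(fk(q,[0,0,0,0,0])[1].as_matrix().round(3).tolist(), R.from_rotvec(r).as_matrix().round(3).tolist())
f=lambda L:np.concatenate([fk(q,L)[0]-p for q,p,_ in D])
r=least_squares(f,[200,0,420,400,250]);print(r.x,r.fun)
E
```

```text
[[0.97, 0.243, -0.0], [0.243, -0.97, 0.001], [0.0, -0.001, -1.0]] [[0.97, 0.243, -0.0], [0.243, -0.97, 0.001], [0.0, -0.001, -1.0]]
[[0.991, -0.123, -0.058], [-0.136, -0.897, -0.42], [-0.0, 0.424, -0.905]] [[0.991, -0.123, -0.058], [-0.136, -0.897, -0.42], [-0.0, 0.424, -0.905]]
[238.77451239 -22.25715889 532.86586546 483.33471632 312.59954603] [-1.15941300e+01 -2.67550081e+00 -1.30973893e-06 -2.77944832e-04
  7.45724860e-04  1.30973848e-06]
```

```bash
python3 - <<'E'
from kin import *
L=[238.8,-22.3,532.9,483.3,312.6]; q0=ctrl.get_obs()['qpos']
b=boardR(ST[2],np.radians(25)); o=W(ST,[(19.4,0,12.1)])[0]
for k in (0,1):
  for z in (240,124,264):
    q,c=ik(o+b.apply([0,23,z]),tool(b)*R.from_euler('z',np.pi*k),L,q0+[0,0,0,0,0,-3.14*k]);print(k,z,q.round(2),round(c,5))
  for yw in(0,np.pi):
    bb=boardR(RK[2]+yw,np.radians(25 if yw==0 else -25)); oo=W(RK,[(20,0,12)])[0]
    ty=23
    for dz in (0,200):
      q,c=ik(oo+bb.apply([0,ty,124])+[0,0,dz],tool(bb)*R.from_euler('z',np.pi*k),L,[-.4,.4,1.6,0.3,1.2,.8-1.7*(k)+(0 if yw else 0)]);print('rack',k,yw,dz,q.round(2),round(c,5))
E
```

```text
0 240 [ 0.67  0.45  1.56 -0.3   1.46  2.46] 0.0
0 124 [ 0.61  0.5   1.74 -0.33  1.23  2.49] 0.0
0 264 [ 0.68  0.44  1.52 -0.29  1.51  2.46] 0.0
rack 0 0 0 [-0.6   0.58  1.6   0.31  1.32  3.5 ] 0.00807
rack 0 0 200 [-0.61  0.42  1.4   0.31  1.67  3.5 ] 0.02568
rack 0 3.141592653589793 0 [-0.63  0.55  1.65  0.23  1.32  0.46] 0.0
rack 0 3.141592653589793 200 [-0.63  0.39  1.44  0.23  1.68  0.54] 0.0
1 240 [ 0.67  0.45  1.56 -0.3   1.46 -0.68] 0.0
1 124 [ 0.61  0.5   1.74 -0.33  1.23 -0.65] 0.0
1 264 [ 0.68  0.44  1.52 -0.29  1.51 -0.69] 0.0
rack 1 0 0 [-0.57  0.59  1.59  0.25  1.34  0.51] 0.0
rack 1 0 200 [-0.57  0.43  1.38  0.25  1.69  0.6 ] 0.0
rack 1 3.141592653589793 0 [-0.63  0.55  1.65  0.23  1.32 -2.68] 0.0
rack 1 3.141592653589793 200 [-0.63  0.39  1.44  0.23  1.68 -2.6 ] 0.0
```

Call:
{"fn": "servo_tool", "kwargs": {"increments": [[0,1,0,0.4,2.93,6.34,1],[0,2,0,0.8,5.86,12.68,1],[0,3,0,1.2,8.79,19.0,1],[0,4,0,1.6,11.7,25.4,1],[0,5,0,2.0,14.65,31.7,1],[0,6,0,2.4,17.6,38.0,1],[0,7,0,2.8,20.5,44.4,1],[0,8,0,3.2,23.4,50.7,1],[0,9,0,3.6,26.4,57.1,1],[0,10,0,4.0,29.3,63.4,1],[0,11,0,4.4,32.2,69.8,1],[0,12,0,4.8,35.2,76.1,1],[0,13,0,5.2,38.1,82.5,1],[0.1,14,0,5.6,41,88.8,1],[0.1,15,0,6.0,44,95.2,1],[0.1,16,0,6.4,46.9,101.5,1],[0.2,17,0,6.8,49.8,107.9,1],[0.3,18,0,7.2,52.7,114.2,1],[0.3,19,0,7.6,55.7,120.6,1],[0.4,20,0,8.0,58.6,126.9,1]]}}

```text
t: 3.77
ee_pos: [488.8, 255.4, 337.8]
orientation: [1.192, 2.706, -0.628]
ft_force: [0.1, -1.1, -0.6]
width: 87.5
grasp_force: 0.0
```

```bash
python3 - <<'E'
from kin import *
b=boardR(ST[2],np.radians(25)); o=W(ST,[(19.4,0,12.1)])[0]
print(ctrl.get_obs()['qpos'].round(2),ctrl.get_obs()['ee_pos'])
delta(o+b.apply([0,23,240]),tool(b)*R.from_euler('z',np.pi))
E
```

```text
[ 0.65  0.35  1.46 -0.3   1.64 -0.07] [488.80825627 255.39814775 337.80954986]
shift cm [ -0.08   1.47 -10.82] turn deg [ 2.2  16.63 36.04]
```

Call:
{"fn": "servo_tool", "kwargs": {"increments": [[0,0.3,-2,0.4,2.8,6.0,1],[0,0.6,-4,0.8,5.6,12.0,1],[0,0.9,-6,1.1,8.3,18.0,1],[0,1.2,-8,1.5,11.1,24.0,1],[-0.1,1.5,-10,1.8,13.8,30.0,1],[-0.1,1.5,-10.8,2.2,16.6,36.0,1],[-0.1,1.5,-10.8,2.2,16.6,36.0,1],[-0.1,1.5,-10.8,2.2,16.6,36.0,1],[-0.1,1.5,-10.8,2.2,16.6,36.0,1]]}}

```text
t: 4.52
ee_pos: [488.2, 271.1, 230.7]
orientation: [-0.221, -3.035, 0.67]
ft_force: [-0.1, 0.4, 0.2]
width: 87.6
grasp_force: 0.0
```

```bash
python3 - <<'E'
from kin import *
b=boardR(ST[2],np.radians(25)); o=W(ST,[(19.4,0,12.1)])[0]
delta(o+b.apply([0,23,124]),tool(b)*R.from_euler('z',np.pi))
ob=ctrl.get_obs(); im=save('wrist','w1.png')
c=cv2.imread('pics/w1.png')
# overlay predicted tab-top corners & plate top corners
Rt=R.from_rotvec(ob['orientation']).as_matrix(); T=np.eye(4);T[:3,:3]=Rt;T[:3,3]=ob['ee_pos']
E=T@im['tool_from_camera']
cc=dict(im,extrinsics=E); print(im['tool_from_camera'].round(2))
pts=[(x,y,z) for x in(-5,5) for y in(6,40) for z in (154,)]+[(x,y,110) for x in(-5,5) for y in (-90,90)]
for p in proj(cc,[o+b.apply(p) for p in pts]):
    print(p.round(1)); cv2.circle(c,(int(p[0]),int(p[1])),3,(255,0,255),1)
cv2.imwrite('pics/w1o.png',c)
E
```

```text
shift cm [ -0.68  -4.96 -10.62] turn deg [-0.07  0.31  0.47]
[[  -0.      0.97    0.26   70.68]
 [   1.      0.      0.     -1.07]
 [   0.      0.26   -0.97 -196.43]
 [   0.      0.      0.      1.  ]]
[316.1 248.8]
[315.6 208.5]
[328.1 248.6]
[327.9 208.4]
[318.  325.7]
[315.4 143.9]
[327.8 325.6]
[326.7 143.8]
```

View pics/w1o.png

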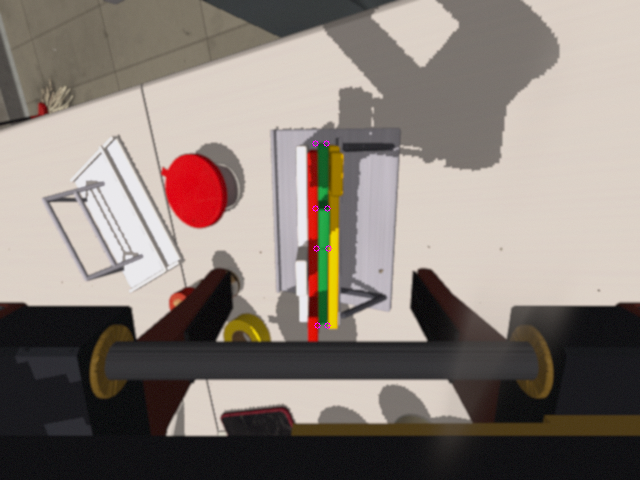

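The overlay lands on the green board across its thickness (columns 316-328). I'll enlarge to check where the tab is along the width.

```bash
python3 - <<'E'
import cv2
c=cv2.imread('pics/w1.png')[130:350,265:405]
cv2.imwrite('pics/c4.png',cv2.resize(c,None,fx=2.7,fy=2.7,interpolation=cv2.INTER_CUBIC))
E
```

```text
(no output)
```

View pics/c4.png

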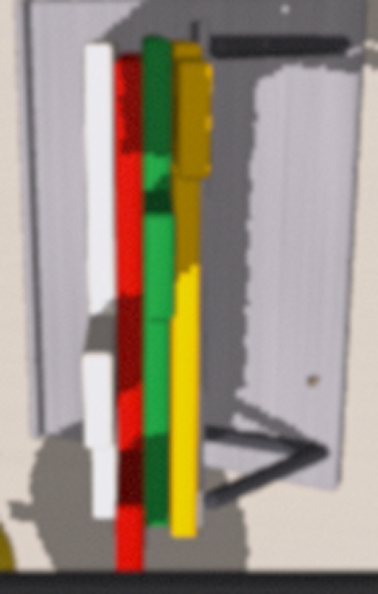

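Call:
{"fn": "servo_tool", "kwargs": {"increments": [[-0.1,-0.7,-1.5,0,0.3,0.5,1],[-0.2,-1.4,-3,0,0.3,0.5,1],[-0.3,-2.1,-4.5,0,0.3,0.5,1],[-0.4,-2.8,-6,0,0.3,0.5,1],[-0.5,-3.5,-7.5,0,0.3,0.5,1],[-0.6,-4.2,-9,0,0.3,0.5,1],[-0.7,-4.6,-10,0,0.3,0.5,1],[-0.7,-4.85,-10.6,0,0.3,0.5,1],[-0.7,-4.85,-10.6,0,0.3,0.5,1],[-0.7,-4.85,-10.6,0,0.3,0.5,1]]}}

```text
t: 5.4
ee_pos: [480.8, 223.5, 124.3]
orientation: [-0.2, -3.032, 0.671]
ft_force: [0.1, 0.2, 0.1]
width: 87.8
grasp_force: 0.0
```

```bash
python3 - <<'E'
from kin import *
b=boardR(ST[2],np.radians(25)); o=W(ST,[(19.4,0,12.1)])[0]
print(b.apply(ctrl.get_obs()['ee_pos']-o,inverse=True))
delta(o+b.apply([0,23,124]),tool(b)*R.from_euler('z',np.pi))
E
```

```text
[  1.84305072  23.77376248 124.60519676]
shift cm [ 0.05 -0.2   0.02] turn deg [-0.06 -0.09 -0.25]
```

Call:
{"fn": "servo_tool", "kwargs": {"increments": [[0,-0.05,0,0,0,0,-1],[0,-0.05,0,0,0,0,-1],[0,-0.05,0,0,0,0,-1],[0,-0.05,0,0,0,0,-1],[0,-0.05,0,0,0,0,-1],[0,-0.05,0,0,0,0,-1],[0,-0.05,0,0,0,0,-1],[0,-0.05,0,0,0,0,-1],[0,-0.05,0,0,0,0,-1],[0,-0.05,0,0,0,0,-1],[0,-0.05,0,0,0,0,-1],[0,-0.05,0,0,0,0,-1]]}}

```text
t: 6.4
ee_pos: [480.3, 222.7, 123.7]
orientation: [-0.198, -3.031, 0.671]
ft_force: [0.2, -0.3, -0.9]
width: 11.2
grasp_force: 0.0
```

Call:
{"fn": "servo_tool", "kwargs": {"increments": [[0,0,0,0,0,0,-1],[0,0,0,0,0,0,-1],[0,0,0,0,0,0,-1],[0,0,0,0,0,0,-1]]}}

```text
t: 6.73
ee_pos: [480.4, 222.8, 123.7]
orientation: [-0.198, -3.031, 0.671]
ft_force: [0.3, 0.3, -0.9]
width: 0.0
grasp_force: 0.0
```

The fingers shut on nothing, so I'll look.

```bash
python3 - <<'E'
from kin import *
im=save('wrist','w2.png'); s=save('scene','s2.png')
a=cv2.imread('pics/w2.png')[100:480,160:500]; b=cv2.imread('pics/s2.png')[190:390,220:400]
h=440
cv2.imwrite('pics/c5.png',cv2.hconcat([cv2.resize(x,(int(x.shape[1]*h/x.shape[0]),h),interpolation=cv2.INTER_CUBIC) for x in(a,b)]))
E
```

```text
(no output)
```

View pics/c5.png

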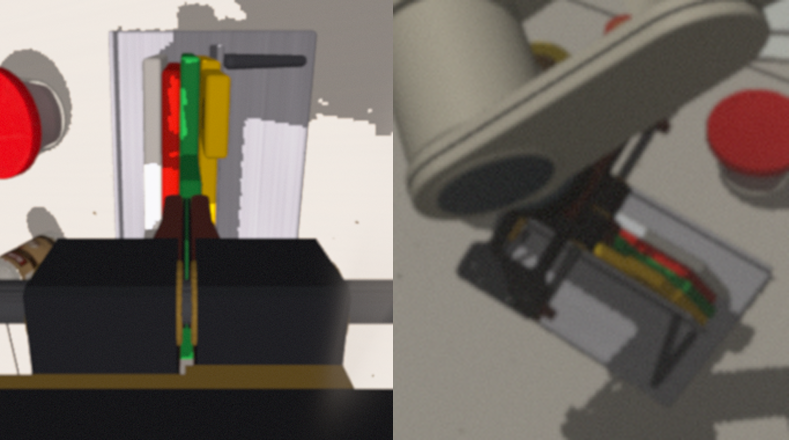

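```bash
python3 - <<'E'
from kin import *
b=boardR(ST[2],np.radians(25)); o=W(ST,[(19.4,0,12.1)])[0]
ob=ctrl.get_obs(); im=np.load('pics/w2.png.npz')
print(ob['width'],ob['grasp_force'],im['fx'],im['cx'],im['cy'])
T=np.eye(4);T[:3,:3]=R.from_rotvec(ob['orientation']).as_matrix();T[:3,3]=ob['ee_pos']
cc=dict(im,extrinsics=T@im['tool_from_camera'])
c=im['image'][:,:,::-1].copy()
pts=[(x,y,154) for x in(-5,5) for y in(6,40)]+[(x,90,110) for x in(-5,5)]
P=[o+b.apply(p) for p in pts]+[T[:3,3]]+[T[:3,:3]@np.array(v)+T[:3,3] for v in((0,-5,0),(0,5,0),(10,-5,-19),(10,5,-19))]
for p in proj(cc,P): print(p.round(1)); cv2.circle(c,(int(p[0]),int(p[1])),2,(255,0,255),-1)
a=c[160:400,240:400]
cv2.imwrite('pics/c6.png',cv2.resize(a,None,fx=2.5,fy=2.5,interpolation=cv2.INTER_CUBIC))
E
```

```text
0.5025324955940431 0.0 356.45173592564026 321.1289691012696 235.91661633825504
[311.2 318.4]
[311.  255.6]
[330.6 318.5]
[331.4 255.7]
[312.9 148.5]
[330.4 148.6]
[323.3 265.3]
[314.8 265.3]
[331.9 265.3]
[314.  259.6]
[333.  259.6]
```

View pics/c6.png

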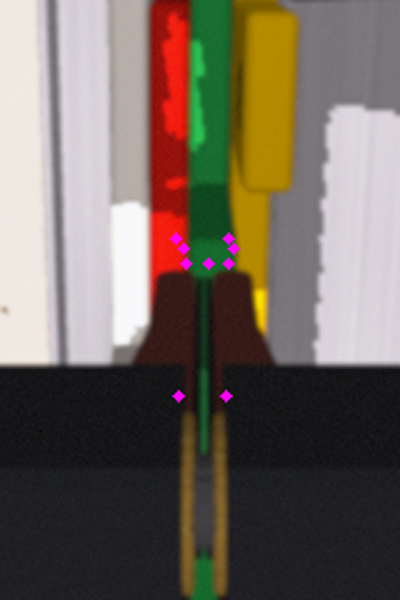

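```bash
python3 - <<'E'
from kin import *
b=boardR(ST[2],np.radians(25)); o=W(ST,[(19.4,0,12.1)])[0]
# camera pose of w2 and w1: predicted stand base corners (top z~10)
im=np.load('pics/w2.png.npz')
def pr(pos,rv):
    T=np.eye(4);T[:3,:3]=R.from_rotvec(rv).as_matrix();T[:3,3]=pos
    return proj(dict(im,extrinsics=T@im['tool_from_camera']),W(ST,[(-50,110,10),(110,110,10),(-50,110,0),(-50,-110,10)])).round(1).tolist()
ob=ctrl.get_obs();print(ob['ee_pos'],pr(ob['ee_pos'],ob['orientation']))
print(pr([488.2,271.1,230.7],[-.221,-3.035,.67]))
q=ob['qpos'];print(q.round(4));
f=lambda L:np.concatenate([fk(q,L)[0]-p for q,p in [(D[0][0],D[0][1]),([ 0.35672604,0.18170559,1.68783174,-0.3841267,1.49652308,2.13664139],[484.08,55.73,337.57]),(q,ob['ee_pos'])]])
r=least_squares(f,[200,0,420,400,250]);print(r.x,r.fun.round(1))
E
```

```text
[480.34523276 222.74885794 123.70829113] [[255.7, 122.8], [431.2, 119.7], [261.8, 123.3], [264.3, 332.2]]
[[271.5, 126.5], [398.1, 122.9], [275.7, 126.7], [278.7, 288.5]]
[ 0.6137  0.5351  1.7027 -0.334   1.2297 -0.6618]
[290.54242064  -7.00523034 484.69814349 480.3663252  318.91705831] [-13.2   4.3   2.9   3.1  -1.4  -0.5   6.2  -0.5  -2.5]
```

The readings and the picture agree that the fingers are truly shut with nothing between them. I'll retreat shut along the board direction, then look again from the previous pose.

Call:
{"fn": "servo_tool", "kwargs": {"increments": [[0.1,0.8,1.7,0,0,0,-1],[0.2,1.6,3.4,0,0,0,-1],[0.3,2.4,5.2,0,0,0,-1],[0.4,3.2,7,0,0,0,-1],[0.6,4.1,8.9,0,0,0,-1],[0.7,4.9,10.7,0,0,0,1],[0.7,4.9,10.7,0,0,0,1],[0.7,4.9,10.7,0,0,0,1],[0.7,4.9,10.7,0,0,0,1],[0.7,4.9,10.7,0,0,0,1],[0.7,4.9,10.7,0,0,0,1],[0.7,4.9,10.7,0,0,0,1],[0.7,4.9,10.7,0,0,0,1],[0.7,4.9,10.7,0,0,0,1],[0.7,4.9,10.7,0,0,0,1],[0.7,4.9,10.7,0,0,0,1],[0.7,4.9,10.7,0,0,0,1]]}}

```text
t: 8.25
ee_pos: [487.3, 271.8, 230.7]
orientation: [-0.198, -3.031, 0.671]
ft_force: [0.6, 0.6, 0.3]
width: 77.0
grasp_force: 0.0
```

```bash
python3 - <<'E'
from kin import *
ob=ctrl.get_obs();print(ob['ee_pos'],ob['orientation'],ob['width'])
im=save('wrist','w3.png'); t=save('top','t3.png'); s=save('scene','s3.png')
a=cv2.imread('pics/w1.png')[130:350,265:405];b=cv2.imread('pics/w3.png')[130:350,265:405]
g=[cv2.matchTemplate(b,a[20:-20,20:-20],cv2.TM_CCOEFF_NORMED)];print(cv2.minMaxLoc(g[0]))
s1=cv2.imread('pics/scene1.png')[250:375,245:400]; s3=cv2.imread('pics/s3.png')[250:375,245:400]
print('scene diff',cv2.absdiff(s1,s3).mean(axis=(0,1)), 'wrist',cv2.absdiff(a,b).mean())
def hue(n):
    h=cv2.cvtColor(cv2.imread('pics/'+n),cv2.COLOR_BGR2HSV); m=cv2.inRange(h,(45,90,20),(80,255,255))
    return m
for n in('w1.png','w3.png'):
    m=hue(n)[130:340,265:405]; print(n)
    for r in range(0,210,6):
        c=np.flatnonzero(m[r]); print(r+130,(c.min()+265,c.max()+265,len(c)) if len(c) else None,end=' ')
    print()
E
```

```text
[487.34993259 271.77357201 230.72101056] [-0.19829287 -3.03111551  0.67112731] 77.00103132930413
(0.012553824111819267, 0.9808676242828369, (0, 0), (19, 21))
scene diff [15.79778065 17.25563871 18.39261935] wrist 10.299090909090909
w1.png
130 None 136 None 142 None 148 (np.int64(318), np.int64(327), 10) 154 (np.int64(318), np.int64(328), 11) 160 (np.int64(318), np.int64(327), 10) 166 (np.int64(318), np.int64(327), 10) 172 (np.int64(318), np.int64(327), 10) 178 (np.int64(319), np.int64(327), 9) 184 (np.int64(319), np.int64(327), 9) 190 (np.int64(318), np.int64(327), 10) 196 (np.int64(318), np.int64(327), 10) 202 (np.int64(319), np.int64(327), 9) 208 (np.int64(319), np.int64(328), 10) 214 (np.int64(319), np.int64(329), 11) 220 (np.int64(319), np.int64(329), 11) 226 (np.int64(319), np.int64(329), 11) 232 (np.int64(319), np.int64(329), 11) 238 (np.int64(318), np.int64(328), 11) 244 (np.int64(318), np.int64(328), 11) 250 (np.int64(318), np.int64(326), 9) 256 (np.int64(318), np.int64(326), 9) 262 (np.int64(318), np.int64(326), 9) 268 (np.int64(318), np.int64(326), 9) 274 (np.int64(319), np
[... 847 characters left out ...]
int64(318), np.int64(328), 11) 226 (np.int64(318), np.int64(328), 11) 232 (np.int64(318), np.int64(328), 11) 238 (np.int64(318), np.int64(327), 10) 244 (np.int64(318), np.int64(327), 10) 250 (np.int64(317), np.int64(326), 10) 256 (np.int64(317), np.int64(326), 10) 262 (np.int64(317), np.int64(325), 9) 268 (np.int64(317), np.int64(325), 9) 274 (np.int64(318), np.int64(325), 8) 280 (np.int64(318), np.int64(325), 8) 286 (np.int64(318), np.int64(325), 8) 292 (np.int64(317), np.int64(325), 9) 298 (np.int64(317), np.int64(325), 9) 304 (np.int64(317), np.int64(324), 8) 310 (np.int64(317), np.int64(324), 8) 316 (np.int64(317), np.int64(324), 8) 322 (np.int64(318), np.int64(324), 7) 328 None 334 None
```

```bash
python3 - <<'E'
from kin import *
I=cv2.imread('pics/w2.png');h=cv2.cvtColor(I,cv2.COLOR_BGR2HSV);m=cv2.inRange(h,(45,80,15),(80,255,255))
for r in range(140,420,6):
    c=np.flatnonzero(m[r,290:350])+290; print(r,(int(c.min()),int(c.max()),len(c), h[r,int(c.mean()),2]) if len(c) else None,end='; ')
a=I[200:340,260:390]; w3=cv2.imread('pics/w3.png')
t=cv2.imread('pics/t3.png')[200:345,180:320]; s=cv2.imread('pics/s3.png')[180:390,220:420]; s2=cv2.imread('pics/s2.png')[190:390,220:400]
R_=lambda x,w,hh:cv2.resize(x,(w,hh),interpolation=cv2.INTER_CUBIC)
top=cv2.hconcat([R_(a,325,350),R_(s2,475,350)]);  # placeholder aspect adequate
bot=cv2.hconcat([R_(t,260,250),R_(s,290,250),R_(w3[130:345,260:475],250,250)])
cv2.imwrite('pics/m.png',cv2.convertScaleAbs(cv2.vconcat([top,bot]),alpha=1.3,beta=10))
E
```

```text
140 None; 146 (319, 325, 7, np.uint8(79)); 152 (317, 332, 16, np.uint8(187)); 158 (317, 332, 16, np.uint8(111)); 164 (317, 332, 16, np.uint8(110)); 170 (317, 332, 16, np.uint8(110)); 176 (317, 331, 15, np.uint8(109)); 182 (316, 331, 16, np.uint8(109)); 188 (316, 331, 16, np.uint8(111)); 194 (316, 331, 16, np.uint8(109)); 200 (316, 331, 16, np.uint8(108)); 206 (316, 331, 16, np.uint8(107)); 212 (316, 331, 16, np.uint8(108)); 218 (316, 330, 15, np.uint8(108)); 224 (316, 330, 15, np.uint8(108)); 230 (316, 330, 15, np.uint8(110)); 236 (316, 330, 15, np.uint8(70)); 242 (316, 330, 15, np.uint8(71)); 248 (316, 331, 16, np.uint8(70)); 254 (316, 332, 17, np.uint8(74)); 260 (316, 333, 18, np.uint8(106)); 266 (316, 333, 18, np.uint8(107)); 272 (318, 324, 7, np.uint8(59)); 278 (320, 323, 4, np.uint8(54)); 284 (319, 323, 5, np.uint8(56)); 290 (320, 323, 4, np.uint8(55)); 296 (320, 323, 4, np.uint8(53)); 302 (319, 323, 5, np.uint8(56)); 308 (319, 323, 5, np.uint8(83)); 314 (319, 323, 5, np.uint8(88)); 320 (319, 323, 5, np.uint8(90)); 326 (319, 323, 5, np.uint8(88)); 332 (319, 323, 5, np.uint8(90)); 338 (320, 323, 4, np.uint8(90)); 344 None; 350 None; 356 None; 362 None; 368 None; 374 None; 380 (320, 322, 3, np.uint8(68)); 386 (318, 324, 7, np.uint8(106)); 392 (318, 324, 7, np.uint8(108)); 398 (316, 326, 11, np.uint8(106)); 404 (316, 327, 12, np.uint8(103)); 410 None; 416 None;
```

View pics/m.png

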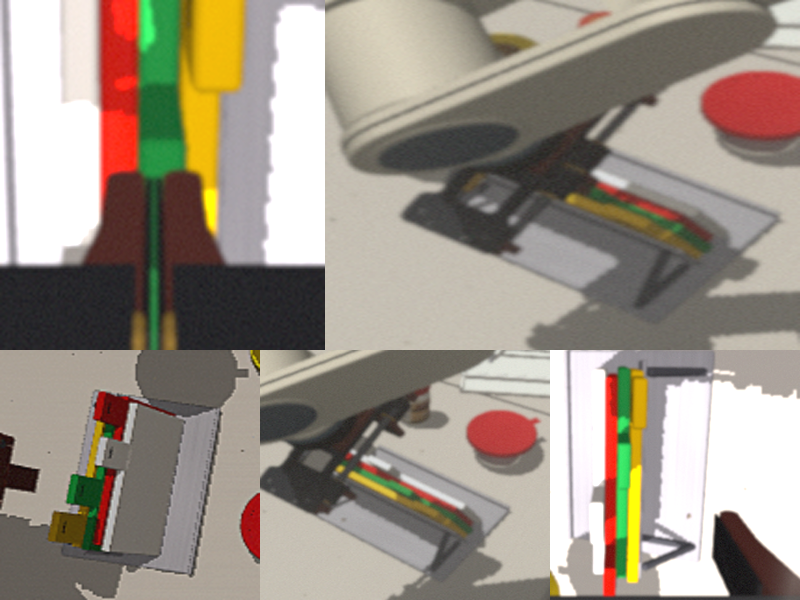

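The montage shows the boards undisturbed. The visible finger tips seem short of the nominal TCP, so I'll check which depth fits the tip pixels: open tips with inner edges near columns 230/413, row 270, and shut tips at row 268.

```bash
python3 - <<'E'
from kin import *
im=np.load('pics/w1.png.npz'); cc=dict(im,extrinsics=im['tool_from_camera'])
for z in(0,-10,-20,-30,-40):
    print(z,proj(cc,[(10,-44,z),(10,44,z),(-10,44,z),(0,0,z)]).round(0).tolist())
g=cv2.cvtColor(cv2.imread('pics/w1.png'),cv2.COLOR_BGR2GRAY).astype(int)
for r in (262,266,270,274,278,284,290,300):
    print(r,[int(c) for c in np.flatnonzero(g[r]<60) if 180<c<460][:1], 'L',[int(c) for c in np.flatnonzero(g[r,180:300]<60)+180][-1:], 'R',[int(c) for c in np.flatnonzero(g[r,380:470]<60)+380][:1])
E
```

```text
0 [[247.0, 249.0], [400.0, 249.0], [398.0, 281.0], [323.0, 265.0]]
-10 [[243.0, 254.0], [404.0, 254.0], [401.0, 288.0], [323.0, 271.0]]
-20 [[239.0, 260.0], [408.0, 260.0], [405.0, 295.0], [324.0, 278.0]]
-30 [[235.0, 267.0], [413.0, 267.0], [410.0, 304.0], [324.0, 286.0]]
-40 [[230.0, 274.0], [418.0, 274.0], [415.0, 313.0], [324.0, 294.0]]
262 [309] L [] R []
266 [309] L [] R []
270 [213] L [228] R [419]
274 [209] L [233] R [414]
278 [205] L [236] R [413]
284 [199] L [230] R [413]
290 [182] L [231] R [412]
300 [183] L [231] R [412]
```

Both open and shut tips fit z ≈ -30 in the tool frame. The real tips therefore sit about 30 mm short of the reported TCP, and the fingers closed just above the tab. I'll go about 27 mm deeper, watching the force.

```bash
python3 - <<'E'
from kin import *
b=boardR(ST[2],np.radians(25)); o=W(ST,[(19.4,0,12.1)])[0]
for z in (125,97): delta(o+b.apply([1.5,23,z]),tool(b)*R.from_euler('z',np.pi))
E
```

```text
shift cm [ -0.58  -4.85 -10.6 ] turn deg [-0.04 -0.13 -0.29]
shift cm [ -0.74  -6.02 -13.14] turn deg [-0.04 -0.13 -0.29]
```

Call:
{"fn": "servo_tool", "kwargs": {"increments": [[-0.2,-1.2,-2.7,0,-0.1,-0.3,1],[-0.3,-2.4,-5.3,0,-0.1,-0.3,1],[-0.4,-3.6,-8,0,-0.1,-0.3,1],[-0.6,-4.85,-10.6,0,-0.1,-0.3,1],[-0.6,-5.15,-11.2,0,-0.1,-0.3,1],[-0.65,-5.4,-11.8,0,-0.1,-0.3,1],[-0.65,-5.6,-12.2,0,-0.1,-0.3,1],[-0.7,-5.75,-12.5,0,-0.1,-0.3,1],[-0.7,-5.75,-12.5,0,-0.1,-0.3,1]]}}

```text
t: 9.15
ee_pos: [480.9, 214.8, 106.3]
orientation: [-0.207, -3.033, 0.67]
ft_force: [0.6, -0.7, -0.3]
width: 87.4
grasp_force: 0.0
```

Call:
{"fn": "servo_tool", "kwargs": {"increments": [[0,-0.15,-0.3,0,0,0,1],[0,-0.3,-0.6,0,0,0,1],[0,-0.3,-0.6,0,0,0,1],[0,-0.3,-0.6,0,0,0,-1],[0,-0.3,-0.6,0,0,0,-1],[0,-0.3,-0.6,0,0,0,-1],[0,-0.3,-0.6,0,0,0,-1],[0,-0.3,-0.6,0,0,0,-1],[0,-0.3,-0.6,0,0,0,-1],[0,-0.3,-0.6,0,0,0,-1],[0,-0.3,-0.6,0,0,0,-1],[0,-0.3,-0.6,0,0,0,-1],[0,-0.3,-0.6,0,0,0,-1],[0,-0.3,-0.6,0,0,0,-1],[0,-0.3,-0.6,0,0,0,-1],[0,-0.3,-0.6,0,0,0,-1],[0,-0.3,-0.6,0,0,0,-1],[0,-0.3,-0.6,0,0,0,-1]]}}

```text
t: 10.65
ee_pos: [480.3, 211.3, 99.7]
orientation: [-0.207, -3.031, 0.671]
ft_force: [-0.1, 0.0, -0.3]
width: 9.8
grasp_force: 30.0
```

Call:
{"fn": "servo_tool", "kwargs": {"increments": [[0.02,0.17,0.36,0,0,0,-1],[0.06,0.42,0.91,0,0,0,-1],[0.1,0.75,1.63,0,0,0,-1],[0.15,1.09,2.36,0,0,0,-1],[0.2,1.42,3.08,0,0,0,-1],[0.24,1.76,3.81,0,0,0,-1],[0.29,2.09,4.53,0,0,0,-1],[0.33,2.43,5.26,0,0,0,-1],[0.38,2.76,5.98,0,0,0,-1],[0.43,3.1,6.71,0,0,0,-1],[0.47,3.43,7.43,0,0,0,-1],[0.52,3.77,8.16,0,0,0,-1],[0.56,4.1,8.88,0,0,0,-1],[0.61,4.44,9.61,0,0,0,-1],[0.66,4.77,10.33,0,0,0,-1],[0.7,5.11,11.06,0,0,0,-1],[0.75,5.44,11.78,0,0,0,-1],[0.79,5.78,12.51,0,0,0,-1],[0.84,6.11,13.23,0,0,0,-1],[0.88,6.45,13.96,0,0,0,-1]]}}

```text
t: 12.32
ee_pos: [489.2, 276.0, 240.1]
orientation: [-0.207, -3.031, 0.671]
ft_force: [-0.1, 1.1, -2.5]
width: 9.8
grasp_force: 30.0
```

Call:
{"fn": "servo_tool", "kwargs": {"increments": [[0.05,0.35,0.75,0,0,0,-1],[0.1,0.7,1.5,0,0,0,-1],[0.15,1.1,2.4,0,0,0,-1],[0.2,1.6,3.5,0,0,0,-1],[0.3,2.1,4.5,0,0,0,-1],[0.4,2.6,5.6,0,0,0,-1],[0.4,2.8,7,0,0,0,-1],[0.4,2.8,7,0,0,0,-1]]}}

```text
t: 12.98
ee_pos: [494.3, 305.2, 312.5]
orientation: [-0.208, -3.036, 0.667]
ft_force: [-0.1, 0.3, -0.8]
width: 9.8
grasp_force: 30.0
```

```bash
python3 - <<'E'
from kin import *
ob=ctrl.get_obs();print(ob['t'],ob['ee_pos'],ob['ft_force'],ob['moment'],ob['width'],ob['grasp_force'])
save('wrist','w4.png');t=save('top','t4.png');save('scene','s4.png')
E=np.eye(4);E[:3,:3]=R.from_rotvec(ob['orientation']).as_matrix();E[:3,3]=ob['ee_pos']
# colour blobs in top view before/after over the stand
for n in('top1.png','t4.png'):
    h=cv2.cvtColor(cv2.imread('pics/'+n)[215:345,190:300],cv2.COLOR_BGR2HSV)
    for c,lo,hi in(('red',(0,150,40),(8,255,255)),('yel',(20,120,40),(32,255,255)),('grn',(45,80,20),(80,255,255)),('wht',(0,0,150),(179,30,255))):
        m=cv2.inRange(h,lo,hi);y,x=np.nonzero(m)
        if len(x): print(n,c,len(x),x.min()+190,x.max()+190,y.min()+215,y.max()+215,round(x.mean()+190,1),round(y.mean()+215,1))
E
```

```text
12.9833 [494.31036947 305.24709897 312.47263578] [-0.14225981  0.2631519  -0.76320755] [ 0.48462876 -0.17919887 -0.0191809 ] 9.835922467083229 29.99739021062851
top1.png red 502 230 273 224 312 239.5 257.1
top1.png yel 498 206 236 241 314 220.8 289.8
top1.png grn 497 216 241 243 316 227.6 284.4
t4.png red 586 224 273 224 312 235.7 253.7
t4.png yel 582 204 237 243 314 220.4 293.2
t4.png grn 898 190 207 215 311 195.6 247.4
t4.png wht 1 246 246 231 231 246.0 231.0
```

```bash
cat >> kin.py <<'E'
bS=boardR(ST[2],np.radians(25)); oS=W(ST,[(19.4,0,12.1)])[0]+bS.apply([1.5,0,0])
Rg=R.from_rotvec([-.207,-3.031,.671]); pg=np.array([480.3,211.3,99.7])
rel=bS.inv()*Rg; pr_=bS.apply(pg-oS,inverse=True)   # tool in board frame
def place(x,dz,lean=25,y=0):
    bb=boardR(RK[2],np.radians(lean)); oo=W(RK,[(x,y,12.1+dz)])[0]
    return oo+bb.apply(pr_), bb*rel
E
python3 - <<'E'
from kin import *
print(pr_, place(22,0)[0])
t,Rt=place(22,100); delta(t,Rt)
ob=ctrl.get_obs()
# check the held board in w4: hue bbox vs prediction
Rc=R.from_rotvec(ob['orientation']); bR=Rc*rel.inv(); bo=ob['ee_pos']-bR.apply(pr_)
im=np.load('pics/w4.png.npz');T=np.eye(4);T[:3,:3]=Rc.as_matrix();T[:3,3]=ob['ee_pos']
for n,c in(('w',dict(im,extrinsics=T@im['tool_from_camera'])),('top',C['top']),('scene',C['scene'])):
    print(n,proj(c,[bo+bR.apply(p) for p in[(0,90,110),(0,-90,110),(0,90,0),(0,-90,0),(0,40,154)]]).round(0).tolist())
for n in('w4','t4','s4'):
    h=cv2.cvtColor(cv2.imread(f'pics/{n}.png'),cv2.COLOR_BGR2HSV);m=cv2.inRange(h,(45,90,20),(80,255,255));
    k,l,s,ce=cv2.connectedComponentsWithStats(m); i=1+s[1:,4].argmax(); print(n,s[i],ce[i].round(0))
E
```

```text
[-0.33242488 22.62794879 97.20035492] [ 511.67300064 -231.50899089  100.33392739]
shift cm [  1.87 -53.52 -10.87] turn deg [-1.0000e-02 -1.0000e-02 -1.5025e+02]
w [[324.0, 147.0], [324.0, 441.0], [323.0, 144.0], [323.0, 344.0], [325.0, 272.0]]
top [[145.0, 309.0], [166.0, 200.0], [189.0, 313.0], [207.0, 216.0], [131.0, 275.0]]
scene [[322.0, 281.0], [224.0, 225.0], [339.0, 301.0], [250.0, 249.0], [284.0, 255.0]]
w4 [ 309  145   26  197 3908] [321. 251.]
t4 [ 143  200   65  113 4912] [175. 259.]
s4 [274 245  50  40 455] [296. 267.]
```

Call:
{"fn": "servo_tool", "kwargs": {"increments": [[-0.5,-1,1,0,0,-4,-1],[-1,-3,1,0,0,-10,-1],[-2,-5,1,0,0,-17,-1],[-3,-8,1,0,0,-24,-1],[-4,-11,1,0,0,-31,-1],[-5,-14,1,0,0,-38,-1],[-6,-17,1,0,0,-45,-1],[-6.5,-20,1,0,0,-52,-1],[-7,-23,1,0,0,-59,-1],[-7,-26,1,0,0,-66,-1],[-7,-29,1,0,0,-73,-1],[-6.5,-32,1,0,0,-80,-1],[-6,-35,1,0,0,-87,-1],[-5,-38,1,0,0,-94,-1],[-4,-41,1,0,0,-101,-1],[-3,-44,1,0,0,-108,-1],[-2,-47,1,0,0,-115,-1],[-1,-49,0,0,0,-122,-1],[0,-51,0,0,0,-128,-1],[1,-52,0,0,0,-134,-1]]}}

```text
t: 14.8
ee_pos: [502.6, -218.9, 307.5]
orientation: [-2.575, -0.88, 0.198]
ft_force: [0.1, 0.6, -1.8]
width: 9.9
grasp_force: 30.0
```

```bash
python3 - <<'E'
from kin import *
ob=ctrl.get_obs();print(ob['ee_pos'],ob['qpos'].round(2))
delta(*place(22,60))
E
```

```text
[ 502.57406218 -218.86148268  307.4994764 ] [-0.53  0.43  1.42  0.16  1.71  0.37]
shift cm [  0.91  -1.26 -14.72] turn deg [ -0.03  -0.17 -15.81]
```

Call:
{"fn": "servo_tool", "kwargs": {"increments": [[0.3,-0.4,0,0,0,-5,-1],[0.6,-0.8,-1,0,-0.1,-10,-1],[0.9,-1.3,-3,0,-0.2,-15.8,-1],[0.9,-1.3,-5,0,-0.2,-15.8,-1],[0.9,-1.3,-7,0,-0.2,-15.8,-1],[0.9,-1.3,-9,0,-0.2,-15.8,-1],[0.9,-1.3,-11,0,-0.2,-15.8,-1],[0.9,-1.3,-13,0,-0.2,-15.8,-1],[0.9,-1.3,-14,0,-0.2,-15.8,-1],[0.9,-1.3,-14.7,0,-0.2,-15.8,-1],[0.9,-1.3,-14.7,0,-0.2,-15.8,-1],[0.9,-1.3,-14.7,0,-0.2,-15.8,-1]]}}

```text
t: 15.8
ee_pos: [512.2, -229.4, 162.5]
orientation: [-2.661, -0.528, 0.111]
ft_force: [0.3, -0.4, -1.6]
width: 9.7
grasp_force: 30.0
```

```bash
python3 - <<'E'
from kin import *
ob=ctrl.get_obs();print(ob['ee_pos'],ob['ft_force'])
delta(*place(21,4)); 
Rc=R.from_rotvec(ob['orientation']); bR=Rc*rel.inv(); bo=ob['ee_pos']-bR.apply(pr_)
save('top','t5.png');save('scene','s5.png')
for n,c in(('t5',C['top']),('s5',C['scene'])):
    p=proj(c,[bo+bR.apply(p) for x in(-5,5) for p in[(x,90,110),(x,-90,110),(x,90,0),(x,-90,0),(x,40,154),(x,6,154)]])
    print('pred',p.min(0).round(1),p.max(0).round(1))
    h=cv2.cvtColor(cv2.imread(f'pics/{n}.png'),cv2.COLOR_BGR2HSV);m=cv2.inRange(h,(45,90,20),(80,255,255));m[:,:340]=0
    y,x=np.nonzero(m);print(n,x.min(),y.min(),x.max(),y.max(),len(x))
E
```

```text
[ 512.24357718 -229.36143565  162.54355153] [ 0.26103072 -0.38569209 -1.5633599 ]
shift cm [-0.09 -0.12 -5.82] turn deg [ 0.03  0.19 -0.45]
pred [411.4 233.9] [486. 329.]
t5 413 135 496 448 3584
pred [370.6 103.7] [458.7 178.2]
s5 373 105 457 176 4008
```

Call:
{"fn": "servo_tool", "kwargs": {"increments": [[-0.1,-0.1,-1,0,0.2,-0.4,-1],[-0.1,-0.1,-2,0,0.2,-0.4,-1],[-0.1,-0.1,-3,0,0.2,-0.4,-1],[-0.1,-0.1,-4,0,0.2,-0.4,-1],[-0.1,-0.1,-4.8,0,0.2,-0.4,-1],[-0.1,-0.1,-5.4,0,0.2,-0.4,-1],[-0.1,-0.1,-5.8,0,0.2,-0.4,-1],[-0.1,-0.1,-5.8,0,0.2,-0.4,-1],[-0.1,-0.1,-5.8,0,0.2,-0.4,-1]]}}

```text
t: 16.65
ee_pos: [511.2, -230.2, 104.2]
orientation: [-2.662, -0.517, 0.114]
ft_force: [0.3, -0.2, -1.7]
width: 9.9
grasp_force: 30.0
```

```bash
python3 - <<'E'
from kin import *
ob=ctrl.get_obs();print(ob['ft_force'],ob['moment']);delta(*place(21,0))
E
```

```text
[ 0.2633977  -0.15008353 -1.70959488] [-0.37472646 -0.25370946  0.04161917]
shift cm [ 0.01 -0.04 -0.38] turn deg [ 0.02 -0.02 -0.05]
```

Call:
{"fn": "servo_tool", "kwargs": {"increments": [[0,0,-0.1,0,0,0,-1],[0,0,-0.2,0,0,0,-1],[0,0,-0.2,0,0,0,-1]]}}

```text
t: 16.9
ee_pos: [511.3, -230.3, 102.5]
orientation: [-2.663, -0.517, 0.113]
ft_force: [-0.1, 0.3, -2.4]
width: 9.9
grasp_force: 30.0
```

Call:
{"fn": "servo_tool", "kwargs": {"increments": [[0,0,-0.1,0,0,0,-1],[0,0,-0.1,0,0,0,-1],[0,0,-0.2,0,0,0,-1],[0,0,-0.2,0,0,0,-1]]}}

```text
t: 17.23
ee_pos: [511.1, -230.2, 100.2]
orientation: [-2.662, -0.517, 0.114]
ft_force: [-0.3, -0.5, -1.8]
width: 9.7
grasp_force: 30.0
```

Call:
{"fn": "servo_tool", "kwargs": {"increments": [[0,0,-0.1,0,0,0,-1],[0,0,-0.1,0,0,0,-1],[0,0,-0.15,0,0,0,-1],[0,0,-0.15,0,0,0,-1]]}}

```text
t: 17.57
ee_pos: [511.6, -230.4, 99.6]
orientation: [-2.662, -0.517, 0.113]
ft_force: [1.0, -0.4, 4.8]
width: 10.2
grasp_force: 30.0
```

Call:
{"fn": "servo_tool", "kwargs": {"increments": [[0.05,-0.1,0.08,0,0,0,-1],[0.08,-0.2,0.08,0,0,0,-1],[0.11,-0.28,0.05,0,0,0,-1],[0.11,-0.28,0.05,0,0,0,-1]]}}

```text
t: 17.9
ee_pos: [512.0, -232.6, 99.3]
orientation: [-2.661, -0.517, 0.114]
ft_force: [-0.0, 0.8, 2.6]
width: 10.0
grasp_force: 30.0
```

Call:
{"fn": "servo_tool", "kwargs": {"increments": [[0.04,-0.1,0,0,0,0,-1],[0.06,-0.15,0,0,0,0,-1],[0.06,-0.15,0,0,0,0,-1]]}}

```text
t: 18.15
ee_pos: [512.4, -234.0, 99.3]
orientation: [-2.661, -0.517, 0.115]
ft_force: [-0.3, 3.6, 1.9]
width: 10.0
grasp_force: 30.0
```

Call:
{"fn": "servo_tool", "kwargs": {"increments": [[0,0,0,0,0,0,-0.6],[0,0,0,0,0,0,-0.6],[0,0,0,0,0,0,-0.6],[0,0,0,0,0,0,0.2],[0,0,0,0,0,0,0.2],[0,0,0,0,0,0,0.2],[0,0,0,0,0,0,0.2],[0,0,0,0,0,0,0.2],[0,0,0,0,0,0,0.2],[0,0,0,0,0,0,0.2]]}}

```text
t: 18.98
ee_pos: [512.9, -234.6, 99.3]
orientation: [-2.662, -0.517, 0.114]
ft_force: [-0.6, -0.7, -0.5]
width: 52.4
grasp_force: 0.0
```

Call:
{"fn": "servo_tool", "kwargs": {"increments": [[0.1,-0.3,0.7,0,0,0,0.2],[0.3,-0.8,1.8,0,0,0,0.2],[0.6,-1.4,3.3,0,0,0,0.2],[0.9,-2.2,5,0,0,0,0.2],[1.3,-3.1,7.2,0,0,0,0.2],[1.8,-4.5,10.4,0,0,0,0.2],[2.2,-5.5,13.5,0,0,0,0.2],[2.2,-5.5,17,0,0,0,0.2],[2.2,-9,20,0,0,0,0.2],[2.2,-13,20,0,0,0,0.2],[2.2,-17,20,0,0,0,0.2],[2.2,-21,20,0,0,0,0.2],[2.2,-25,20,0,0,0,0.2],[2.2,-25,20,0,0,0,0.2],[2.2,-25,20,0,0,0,0.2]]}}

```text
t: 20.23
ee_pos: [534.0, -486.9, 298.9]
orientation: [-2.663, -0.513, 0.113]
ft_force: [-0.2, 0.8, 0.0]
width: 52.7
grasp_force: 0.0
```

```bash
python3 - <<'E'
from kin import *
ob=ctrl.get_obs();print(ob['t'],ob['ee_pos'],ob['ft_force'],ob['width'])
save('top','t6.png');save('scene','s6.png')
bb=boardR(RK[2],np.radians(25)); oo=W(RK,[(25.5,0,12.1)])[0]
def bb_(n,m):
    k,l,s,ce=cv2.connectedComponentsWithStats(m); i=1+s[1:,4].argmax(); print(n,s[i])
for n,c in(('t6',C['top']),('s6',C['scene'])):
    p=proj(c,[oo+bb.apply(p) for x in(-5,5) for p in[(x,90,110),(x,-90,110),(x,90,0),(x,-90,0),(x,40,154),(x,6,154)]])
    print('pred min,wh',p.min(0).round(1),(p.max(0)-p.min(0)).round(1))
    h=cv2.cvtColor(cv2.imread(f'pics/{n}.png'),cv2.COLOR_BGR2HSV);m=cv2.inRange(h,(45,80,15),(80,255,255));bb_(n,m)
    y,x=np.nonzero(m[:, :]); 
    # corners via min-area hull
    cs,_=cv2.findContours(m,0,2); cs=max(cs,key=cv2.contourArea); print(cv2.approxPolyDP(cs,3,True)[:,0].tolist())
    print('pred front face',proj(c,[oo+bb.apply(p) for p in[(-5,-90,0),(-5,90,0),(-5,90,110),(-5,40,110),(-5,40,154),(-5,6,154),(-5,6,110),(-5,-90,110)]]).round(0).tolist())
# other things unchanged?
a,b=cv2.imread('pics/top1.png'),cv2.imread('pics/t6.png')
for nm,(x0,y0,x1,y1) in dict(jar=(322,218,356,252),tub=(305,275,362,330),roll=(312,182,350,218)).items():
    A=b[y0-6:y1+6,x0-6:x1+6];print(nm,[round(v,3) if isinstance(v,float) else v for v in cv2.minMaxLoc(cv2.matchTemplate(A,a[y0:y1,x0:x1],cv2.TM_CCOEFF_NORMED))[1::2]])
for n in('top1','t6','t4'):
    h=cv2.cvtColor(cv2.imread(f'pics/{n}.png')[215:345,190:300],cv2.COLOR_BGR2HSV)
    for c,lo,hi in(('red',(0,150,40),(8,255,255)),('yel',(20,120,40),(32,255,255))):
        y,x=np.nonzero(cv2.inRange(h,lo,hi)); print(n,c,x.min()+190,x.max()+190,y.min()+215,y.max()+215)
E
```

```text
20.2333 [ 533.95688165 -486.90147524  298.86300341] [-0.2195279   0.8066388   0.02193758] 52.7152084557533
pred min,wh [408.1 237.9] [69.  89.5]
t6 [ 409  239   67   88 3357]
[[409, 252], [439, 326], [474, 320], [457, 277], [471, 270], [466, 257], [451, 260], [441, 239]]
pred front face [[439.0, 327.0], [408.0, 253.0], [439.0, 239.0], [448.0, 262.0], [463.0, 256.0], [469.0, 272.0], [455.0, 277.0], [474.0, 321.0]]
pred min,wh [369.6 125.4] [84.9 71.4]
s6 [ 372  128   82   69 3867]
[[375, 146], [373, 190], [448, 195], [452, 150], [413, 148], [411, 128], [399, 129], [397, 146]]
pred front face [[448.0, 197.0], [370.0, 191.0], [373.0, 144.0], [396.0, 146.0], [398.0, 126.0], [413.0, 127.0], [411.0, 147.0], [455.0, 150.0]]
jar [0.998, (6, 6)]
tub [0.998, (6, 6)]
roll [0.998, (6, 6)]
top1 red 230 273 224 312
top1 yel 206 236 241 314
t6 red 224 273 224 312
t6 yel 204 237 243 314
t4 red 224 273 224 312
t4 yel 204 237 243 314
```

The green board's outline matches the ideal leaning pose to about 3 px in both views, and the bystanders and stack are in place.

```bash
python3 -c "
from workcell import ctrl
print(ctrl.close_job())"
```

```text
the job is handed in; nothing more can be done
None
```

The green board is in the drip rack, tab up, centred and leaning squarely on the wires; red and yellow are still in the stand, the jar, tub and roll did not move, but I did not check the white board separately, and the job was handed in at about 20 s.

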